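# Lock a detector into its quick-release coupler

### The arm

A 7-joint arm with a two-finger parallel gripper is mounted at the origin on the work surface. World frame = base frame: x ahead of the robot, y to its left, z up, the work surface at z = 0. Lengths are in m, angles in rad, forces in N, time in s.
With the tool pointing down it reaches from about 0.4 to 0.875 m from the base axis. Payload 19.3 kg.
Tool frame: the origin (TCP) lies at the very end of the fingers, on their centre line; the grasp point (between the pads) lies 19 mm behind it; z points along the fingers, y is the direction in which the jaws open and shut (so a half turn about z gives the same grasp; the last joint's range is limited). The gripper opens to 85 mm and grips with 20 to 120 N. Pads are 22 mm wide; open, the fingers measure 114 mm over their backs; the gripper's body (76 mm by 85 mm) begins 54 mm behind the grasp point. The pads swing forward as they close: fully open they stand 13 mm farther back than shut.
Start: joints at [1.14, 0.521, -0.036, 1.599, 0.021, 1.021, -0.113], TCP at [0.221, -0.585, 0.231] pointing down, gripper open.
Joint ranges: [-2.91, 2.91], [-0.3, 2.13], [-1.5, 1.42], [0.17, 2.43], [-1.26, 4.41], [0.16, 1.93], [-2.52, 2.52]. Speed limits (rad/s): [1.89, 1.89, 2.39, 2.39, 3.01, 3.01, 3.01].

### API

Orientations are given as [roll, pitch, yaw] about the fixed x, y, z axes, in that order (R = Rz(yaw) Ry(pitch) Rx(roll)).
In Python, from workcell import bot, grab_frame, calibration, workorder gives the robot as it stands.
- The arm moves only by the tool move_arm, never from a script. Its arguments are lists of equal length, an entry for each row: "jaw": the closure in counts, from 0 (fully open) to 255 (shut); "dp": the shift along the tool's x, y, z in units of 800 mm (1.0 is 800 mm), a list of three; "rotation": the turn, a rotation vector about the tool's x, y, z in units of pi rad (1.0 is pi rad), a list of three. In form: {"jaw": [jaw, ...], "dp": [[dx, dy, dz], ...], "rotation": [[rx, ry, rz], ...]}. A call has 1 to 10 rows; each row shifts and turns the commanded pose from where the row before left it, along the tool's axes as they then stand; what a row does not reach is not made up. A row lasts 1/8 s, in which the tool goes at most 62.5 mm and 10.7 degrees, less where a joint would pass 70% of its speed; a pose out of reach is approached as far as the arm can. A call with a number of a shift or a turn outside -1 to 1 is refused whole. A call with a gripper value outside its range is refused whole. The fingers move at their own pace and stop on an object; "squeeze" is the grip in N (left out, the last holds). Time passes only in rows, so rows that do not move let the fingers close. It gives the time, the measured TCP pose, the force and the opening at its end, in the units of the state.
- bot.observe(): the state, without advancing time (a new reading comes with each control period).
- grab_frame(name): name is "side" or "top"; returns the picture (480x640x3 uint8, blue, green, red); there is no depth.
- calibration(name): a dict with "camera_matrix" (3x3 intrinsics, pixels), "T" (4x4, takes a point from camera to world coordinates). Camera axes: x right, y down, z forward; pixel columns grow to the right and rows downward; lengths in m; the calibration is good to about 2 mm. A picture is of the moment at which its call begins. calibration takes no time and is no camera call.
- workorder.job_done(): hands the job in, once; it reports no verdict.
The state is a dict: "clock": time; "qpos": joint angles; "qd": joint speeds; "joint_efforts": joint torques, N m; "position": TCP position; "tool_rot": TCP orientation; "force": force on the tool from outside, world axes, zero at the start; "moment": the same for the moment, N m; "grip_width": finger opening in m.
Only numpy, scipy, OpenCV 4.12 (cv2) and the standard library are available. Lean on these libraries where they do the work, as an engineer would, in place of code of your own. Each camera call takes 0.05 s, during which the arm holds its last target. There are 200 camera calls.

### The job

Put the detector into the quick-release coupler on the optical table: pull the coupler's knurled sleeve back (down) until it stays back by itself and let go of it, then take the detector out of its parking block and push its post gently into the coupler's mouth until it is fully home and the sleeve springs forward (up) and locks it. How deep 'home' is cannot be seen, so feel for it and never force the post; let go of the detector and leave the other optics on the table as they are.

Things in the scene. Friction and masses are not known exactly. Their poses are not given: they have to be found in the camera images.
- coupler: Quick-release post coupler, fixed to the table: a black block 64 x 64 x 30 mm carrying an upright dark barrel (34 mm diameter, 41 mm at the rim), mouth upward, with a ribbed bright steel sleeve around it: 46 mm outer diameter, 28 mm tall, when forward 62 to 90 mm above the table (give or take 6 mm). Pinch the sleeve from above, any way round. Origin: centre of the underside; z up.
- coupler_mouth (a point): Centre of the coupler's mouth at its rim, 105 mm above the table; z up, out of the mouth. Bore 26.4 mm in diameter with a lead-in flare 33 mm wide at the rim, 6 mm deep. The locked post's foot lies 32 to 44 mm below this point: a hidden setting, different each time. The dogs drop in as the foot passes that depth; a hard stop follows 1.5 mm deeper.
- coupler_bore (a point): On the axis 24 mm below the rim. Sleeve forward: two dogs block the bore 18 to 30 mm below the rim. Sleeve back: a spring plunger waits 16 to 28 mm below the rim; the post pushes it down some 16 mm, against 3 N at first, 10 N at the end, plus friction: the click comes at about 8 to 15 N. Contact forces of post on coupler, the dogs' squeeze of 10 N included, must stay under 28 N in all.
- sleeve (a joint): How far the sleeve is pulled back (down), in m: 0 = forward (up, home), 0.014 = its stop. Its spring pushes it forward with 2 N at 0, 4 N at 0.014. Pulled past about 0.011 (best to the stop) it is caught and, let go, settles at about 0.009 and stays back until a post is pushed home; then it springs to 0 by itself.
- detector: Detector: grey box head on a round steel post, 122 mm tall in all, about 0.25 kg. Origin: centre of the post's foot (lower end); z up along the post. Post 24 mm in diameter with a chamfered foot and a groove of 13 mm diameter from 8 to 18 mm above the foot. It fits turned any way about z. It stands upright in the parking block at the start, foot 10 mm above the table.
- detector_head (a point): Centre of the detector's head, 100 mm above its foot. The head is a box 40 mm along x, 30 mm along y, 44 mm tall (78 to 122 mm above the foot), with a black round window on its -x face. Grip it from above across its two flat y faces, 30 mm apart.
- stand: Plain aluminium parking block 70 x 70 x 40 mm, fixed at a varying place and yaw, with one round hole (26 mm diameter, 30 mm deep) in its top, in which the detector's post stands upright at the start (foot 10 mm above the table). Origin: centre of its underside.
- lens: Bystander: round lens in an aluminium ring (52 mm) on a short rod and a black 50 mm cube-like base, 145 mm tall. Origin: centre of its underside.
- rod: Bystander: plain steel rod standing on end, 25 mm diameter, 90 mm tall, no groove, no head. Origin: centre of its underside.
- stage: Bystander: flat black translation stage 65 x 65 x 25 mm with a steel micrometer on its -x side. Origin: centre of its underside.
Things that resemble listed ones, but are neither listed nor needed, are in the scene too. What is shaped like the detector but orange is not meant.

How it is judged:
On the way, in this order (a step that is already met when the one before it is completed fails the run):
1. the sleeve is pulled back and stays back with the robot's hand off it (value of joint sleeve above 0.0075 m and contact force between each of the fingers, the arm and coupler below 0.3 N), for 0.3 s.
2. the detector's post is in the coupler's mouth while the sleeve is still back (value of joint sleeve above 0.0075 m and z of detector in the frame of coupler_mouth below -0.008 m and horizontal distance between detector and coupler_mouth below 0.005 m), for 0.1 s.
At the end, for the whole second after the job is handed in: The sleeve is forward again (less than 2 mm back), the detector's foot is more than 31 mm below the coupler's rim and within 4 mm of its axis, the detector is upright within 0.1 rad, at rest and released, and the lens, the rod and the stage are within 30 mm of where they were (value of joint sleeve below 0.002 m and z of detector in the frame of coupler_mouth below -0.031 m and horizontal distance between detector and coupler_mouth below 0.004 m and angle between detector's own z axis and vertical below 0.1 rad and linear speed of detector below 0.02 m/s and not (distance of lens from where it was at the start of the episode above 0.03 m) and not (distance of rod from where it was at the start of the episode above 0.03 m) and not (distance of stage from where it was at the start of the episode above 0.03 m)); the robot touches nothing.
It fails at once if the detector is pressed on the coupler with more than 28 N (contact force between detector and coupler above 28 N).
It fails at once if the detector is tipped over (more than 0.6 rad) (angle between detector's own z axis and vertical above 0.6 rad).
It fails at once if the lens, the rod or the stage is pushed more than 30 mm (distance of any of lens, rod, stage from where it was at the start of the episode above 0.03 m).
It also fails if it takes over 67 s, if anything falls off the work surface, if the arm or the gripper's body presses on something with over 40 N, if the wrist force passes 120 N, or if a joint passes its speed limit or range.

## Working session

There is one attempt and no reset: what is moved stays moved. The work goes in short steps, Python scripts to look and compute and a tool call to move; the robot and the scene stay as the last step left them, time stands still between calls to the robot, and variables do not carry over. Pictures are saved under pics/ and viewed, about 8 in all and at most 12, crops included, and the job is handed in when it is done.

Besides the shell and the picture viewer there is one more tool, called after ">>>" as a command line: name --argument value ..., lists and objects as JSON in quotes. move_arm: Moves the arm, as the interface text tells. Shifts and turns lie within -1 to 1; 1 stands for 800 mm of shift or pi rad of turn. Its arguments: {"type":"object","properties":{"jaw":{"type":"array","items":{"type":"number"}},"dp":{"type":"array","items":{"type":"array","items":{"type":"number","minimum":-1,"maximum":1}}},"rotation":{"type":"array","items":{"type":"array","items":{"type":"number","minimum":-1,"maximum":1}}},"squeeze":{"type":"number"}},"required":["jaw","dp","rotation"]}

```bash
ls; mkdir -p pics; python3 - <<'E'
from workcell import bot, grab_frame, calibration
import cv2,numpy as np
np.set_printoptions(precision=4,suppress=True)
print(bot.observe())
for n in("side","top"):
    c=calibration(n);print(n,np.array(c["camera_matrix"]),np.array(c["T"]))
    cv2.imwrite(f"pics/{n}0.png",grab_frame(n))
E
```

```text
pics
{'clock': 0.0, 'qpos': array([ 1.1398,  0.522 , -0.0363,  1.6   ,  0.0212,  1.0211, -0.1127]), 'qd': array([-0.0013, -0.0017,  0.0014, -0.0005, -0.    , -0.0002,  0.    ]), 'joint_efforts': array([ -0.0017, -92.7083,   1.979 , -36.9919,   0.0178,   0.0081,
        -0.0002]), 'position': array([ 0.2205, -0.5845,  0.2307]), 'tool_rot': array([-3.1405,  0.0001,  0.3608]), 'force': array([ 0.7988,  0.0327, -0.5247]), 'moment': array([-0.0033, -0.0005,  0.0262]), 'grip_width': 0.08541403665995197}
side [[582.7918   0.     322.944 ]
 [  0.     582.7918 244.4141]
 [  0.       0.       1.    ]] [[-0.8945 -0.2493  0.3711  0.0912]
 [-0.4465  0.5377 -0.7152  0.9066]
 [-0.0212 -0.8054 -0.5923  0.8357]
 [ 0.      0.      0.      1.    ]]
top [[438.4109   0.     313.3356]
 [  0.     438.4109 237.5451]
 [  0.       0.       1.    ]] [[-0.0099 -0.9846  0.1747  0.3685]
 [-0.9999  0.0084 -0.0094 -0.0055]
 [ 0.0078 -0.1748 -0.9846  1.0801]
 [ 0.      0.      0.      1.    ]]
```

View pics/side0.png

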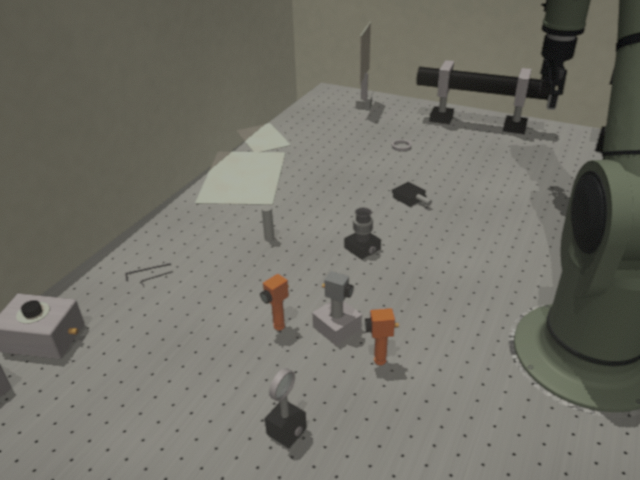

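View pics/top0.png

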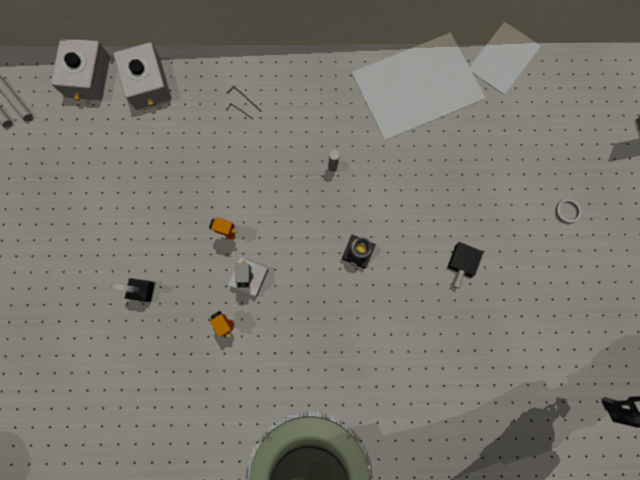

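The side view shows the coupler at about (363,232), the detector in its block at (338,300) and orange decoys at (278,300) and (381,335). In the top view the coupler is at (358,250), the detector at (243,275), the decoys at (222,228) and (222,323). Next I'll zoom in.

```bash
cat > h.py <<'E'
import numpy as np,cv2
from workcell import bot,grab_frame,calibration
np.set_printoptions(precision=4,suppress=True)
def ray(n,uv):
    c=calibration(n);K=np.array(c["camera_matrix"]);T=np.array(c["T"])
    d=T[:3,:3]@np.linalg.solve(K,[uv[0],uv[1],1]);return T[:3,3],d/np.linalg.norm(d)
def plane(n,uv,z):
    o,d=ray(n,uv);return o+d*(z-o[2])/d[2]
def tri(a,b):
    (o1,d1),(o2,d2)=ray("side",a),ray("top",b)
    s=np.linalg.lstsq(np.c_[d1,-d2],o2-o1,rcond=None)[0]
    p,q=o1+d1*s[0],o2+d2*s[1];return (p+q)/2,np.linalg.norm(p-q)
def proj(n,p):
    c=calibration(n);K=np.array(c["camera_matrix"]);T=np.linalg.inv(np.array(c["T"]))
    v=K@(T[:3,:3]@p+T[:3,3]);return v[:2]/v[2]
def crop(im,u,v,w,h,s): return cv2.resize(im[v:v+h,u:u+w],None,fx=s,fy=s,interpolation=cv2.INTER_CUBIC)
E
python3 - <<'E'
from h import *
s=cv2.imread("pics/side0.png");t=cv2.imread("pics/top0.png")
a=np.hstack([crop(s,335,195,65,65,6),crop(s,300,260,65,90,6)[:390]])
b=np.hstack([crop(t,330,220,65,65,6),crop(t,215,245,65,65,6)])
cv2.imwrite("pics/z0.png",cv2.convertScaleAbs(cv2.resize(np.vstack([a,b]),None,fx=.769,fy=.769),alpha=1.5))
E
```

```text
(no output)
```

View pics/z0.png

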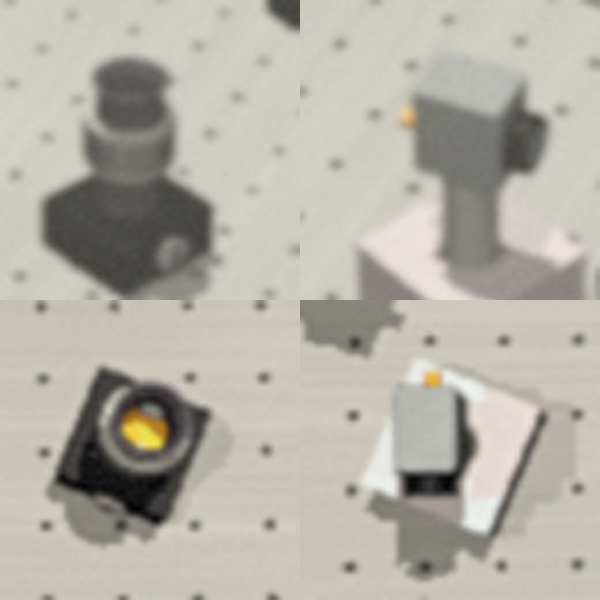

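The zoom shows the coupler rim at about (361.4,247.5) top and (363.6,211.7) side. The detector's head-top centre is at about (243,272.7) top and (337,277.8) side, with its window facing the robot. Now I'll triangulate these points and refine them.

```bash
python3 - <<'E'
from h import *
t=cv2.imread("pics/top0.png")
print("mouth tri",tri((363.6,211.7),(361.4,247.5)), "planes",plane("side",(363.6,211.7),.105),plane("top",(361.4,247.5),.105))
print("head top tri",tri((337.05,277.8),(242.95,272.7)),"planes",plane("side",(337.05,277.8),.132),plane("top",(242.95,272.7),.132))
# detector yaw from head top corners, both views
def px(n,u,v): return (300+(u-300)/4.615,260+v/4.615) if n=="side" else (215+(u-300)/4.615,245+(v-300)/4.615)
for n,cs in(("top",[(397,385),(455,388),(460,468),(400,470)]),("side",[(443,52),(525,75),(500,112),(416,90)])):
    P=np.array([plane(n,px(n,*c),.132)[:2] for c in cs]);print(n,P,[ (np.linalg.norm(P[(i+1)%4]-P[i]),np.degrees(np.arctan2(*(P[(i+1)%4]-P[i])[::-1]))) for i in range(4)])
# blob of head top by gray level
c=crop(t,215,245,65,65,1);g=cv2.cvtColor(c,cv2.COLOR_BGR2HSV)
print(cv2.cvtColor(c,cv2.COLOR_BGR2GRAY)[14:44:1,16:42])
E
```

```text
mouth tri (array([ 0.5179, -0.1221,  0.109 ]), np.float64(0.0014080853966627113)) planes [ 0.521  -0.1277  0.105 ] [ 0.5178 -0.1228  0.105 ]
head top tri (array([0.4611, 0.1388, 0.13  ]), np.float64(0.0003309711083375851)) planes [0.4603 0.141  0.132 ] [0.4608 0.1385 0.132 ]
top [[0.4811 0.1539]
 [0.4795 0.1266]
 [0.4419 0.1237]
 [0.4412 0.1516]] [(np.float64(0.027321546885904144), np.float64(-93.4886972238883)), (np.float64(0.03769103236083484), np.float64(-175.54101701947465)), (np.float64(0.027976334812892707), np.float64(91.37714780371543)), (np.float64(0.0399742950048988), np.float64(3.202211198413838))]
side [[0.4792 0.1282]
 [0.4422 0.1274]
 [0.4416 0.1531]
 [0.4785 0.155 ]] [(np.float64(0.037065415680261386), np.float64(-178.83527049207285)), (np.float64(0.025627200750088452), np.float64(91.31810814733932)), (np.float64(0.036930650733438576), np.float64(3.040936045155059)), (np.float64(0.026837151112581777), np.float64(-88.35881731280199))]
[[130 131 131 130 131 130 130 135 149 156 155 153 150 142 131 126 124 120
  122 126 129 130 130 132 132 132]
 [130 131 130 129 131 129 13
[... 2433 characters left out ...]
60  55  36
   37  81 126 146 147 145 146 146]
 [156 154 155 155 142 102  52  21  14  17  24  29  33  26  16  13   9  21
   53 104 141 147 144 146 146 146]
 [157 158 156 157 149 109  58  18   9  13  25  35  37  27  17   9   7  29
   75 121 151 149 144 144 144 145]
 [150 152 156 158 149 110  59  19   9  14  25  34  36  24  20   6  10  32
   77 124 152 149 145 145 146 146]
 [117 123 142 153 147 109  64  26  20  28  31  38  37  30  26  27  27  38
   78 124 151 148 145 145 145 147]
 [ 93  91 106 125 130 106  75  57  60  67  68  66  65  63  66  67  67  69
   87 123 151 148 147 148 148 149]
 [ 83  82  85  91  97  92  88  92  99 101 100 100  99 101 100  98  99  98
  101 123 149 152 153 155 155 157]]
```

```bash
cat >> h.py <<'E'
from scipy.spatial.transform import Rotation as Ro
def delta(p):
    "tool-frame shift to world point p, in 800 mm units, from measured pose"
    s=bot.observe();R=Ro.from_euler("xyz",s["tool_rot"]).as_matrix()
    return R.T@(np.array(p)-s["position"])/.8
E
python3 - <<'E'
from h import *
t=cv2.imread("pics/top0.png");s=cv2.imread("pics/side0.png")
g=cv2.cvtColor(t,cv2.COLOR_BGR2GRAY);h=cv2.cvtColor(s,cv2.COLOR_BGR2GRAY)
print("top rows 236-260, cols 348-375");print(g[236:260,348:376])
print("side rows 205-238 cols 352-376");print(h[205:238,352:377])
E
```

```text
top rows 236-260, cols 348-375
[[132 127 100  54  37  44  49  55  67  88 111 127 131 132 130 130 132 133
  133 133 133 123  92  81 108 130 132 132]
 [131 117  71  43  42  42  42  41  41  48  70  92 109 108 108 110 117 125
  128 131 131 124  96  88 113 129 132 130]
 [126  99  51  40  44  46  44  50  58  59  58  67  75  71  70  74  81  92
  102 118 130 132 128 126 130 132 133 132]
 [120  75  42  42  44  45  58  84  94  89  66  51  46  41  41  39  46  52
   68  90 111 128 134 133 132 132 132 132]
 [115  63  40  43  43  56  94 114  97  73  51  40  41  38  33  33  36  38
   44  59  85 113 129 133 133 131 131 132]
 [ 99  52  40  44  53  84 115 107  76  49  40  29  27  25  25  20  24  32
   39  44  60  86 111 125 131 134 133 131]
 [ 73  43  42  49  75 111 117  88  52  38  33  25  34  49  50  42  30  23
   31  38  43  60  74  91 111 125 128 131]
 [ 53  39  41  50  93 130 110  68  41  34  39  47  55  76  84  78  59  30
   22  31  38  50  55  55  64  75  86 111]
 [ 42  43  45  58 100 125  93  56  43  49  64  65  67  75  83  87  75  42
   20  30  41  51  59  51  39  38  49  85]
 [ 38  42  45  7
[... 4536 characters left out ...]
75  74  75  75  74  73  72  70  71  71
   77  99 119 124 122 125 131]
 [131 120 101  80  74  73  74  76  77  80  76  76  74  76  74  75  73  72
   81 105 119 120 115 121 129]
 [112  96  78  66  65  70  73  76  78  78  78  79  78  78  77  74  69  65
   69  88 110 118 122 127 133]
 [ 81  65  56  54  56  62  65  67  71  72  76  72  73  72  69  63  60  54
   54  65  81 100 115 125 132]
 [ 55  53  50  52  53  55  58  59  60  64  63  63  64  60  61  57  53  51
   50  51  57  69  86 102 117]
 [ 52  52  50  51  54  55  57  57  57  58  56  58  57  57  56  55  54  51
   49  46  48  51  58  73  92]
 [ 54  52  51  52  54  53  56  56  54  57  57  57  58  55  54  56  55  52
   49  48  50  49  50  55  66]]
```

>>> move_arm --jaw '[0, 0, 0, 0]' --dp '[[0, 0, 0], [0, 0, 0], [0, 0, 0], [0, 0, 0]]' --rotation '[[0, 0, 0.038], [0, 0, 0.038], [0, 0, 0.0385], [0, 0, 0]]'

```text
clock: 0.6
position: [0.2207, -0.5846, 0.231]
tool_rot: [-3.141, 0.0, 0.002]
force: [0.3, -1.5, 0.0]
grip_width: 0.0851
```

```bash
python3 - <<'E'
from h import *
print("block",plane("top",(358.7,251.9),.03))
for p in [(.5185,-.1235,.105),(.519,-.1255,.105),(.5179,-.1221,.105),(.5179,-.1221,.09),(.5179,-.1221,.03)]: print(p,proj("side",np.array(p)),proj("top",np.array(p)))
print(tri((363.2,211.8),(361.4,247.5)),tri((363.2,211.8),(360.9,247.2)))
print("delta",delta((.519,-.124,.2)))
E
```

```text
block [ 0.5186 -0.125   0.03  ]
(0.5185, -0.1235, 0.105) [363.8671 212.8673] [361.701  247.2047]
(0.519, -0.1255, 0.105) [364.0128 212.3796] [362.5814 246.9777]
(0.5179, -0.1221, 0.105) [363.866  213.2345] [361.0877 247.4734]
(0.5179, -0.1221, 0.09) [363.7326 218.7132] [360.3326 248.4743]
(0.5179, -0.1221, 0.03) [363.2162 239.9177] [357.5222 252.1995]
(array([ 0.5184, -0.122 ,  0.1086]), np.float64(0.0022712030736810355)) (array([ 0.5185, -0.121 ,  0.1093]), np.float64(0.0012710215776927283))
delta [ 0.374  -0.575   0.0389]
```

>>> move_arm --jaw '[0, 0, 0, 0, 0, 0, 0, 0, 0, 0]' --dp '[[0.0374, -0.0575, 0], [0.0374, -0.0575, 0], [0.0374, -0.0575, 0], [0.0374, -0.0575, 0], [0.0374, -0.0575, 0], [0.0374, -0.0575, 0], [0.0374, -0.0575, 0], [0.0374, -0.0575, 0], [0.0374, -0.0575, 0], [0.0374, -0.0575, 0]]' --rotation '[[0, 0, 0], [0, 0, 0], [0, 0, 0], [0, 0, 0], [0, 0, 0], [0, 0, 0], [0, 0, 0], [0, 0, 0], [0, 0, 0], [0, 0, 0]]'

```text
clock: 1.85
position: [0.5201, -0.1229, 0.2314]
tool_rot: [3.141, -0.0, 0.004]
force: [0.1, -0.5, -0.4]
grip_width: 0.0851
```

>>> move_arm --jaw '[0, 0, 0]' --dp '[[0, 0, 0.04], [0, 0, 0.02], [0, 0, 0]]' --rotation '[[0, 0, 0], [0, 0, 0], [0, 0, 0]]'

```text
clock: 2.22
position: [0.5186, -0.1251, 0.1826]
tool_rot: [-3.141, 0.002, 0.001]
force: [0.1, -1.1, 0.3]
grip_width: 0.0857
```

```bash
python3 - <<'E'
from h import *
print(bot.observe()["position"],bot.observe()["tool_rot"],"delta to pre-pinch",delta((.5187,-.1243,.12)))
s=grab_frame("side");t=grab_frame("top")
cv2.imwrite("pics/z1.png",cv2.convertScaleAbs(np.hstack([crop(s,310,130,100,130,4),crop(t,310,190,100,130,4)]),alpha=1.6))
E
```

```text
[ 0.5186 -0.1251  0.1826] [-3.1415  0.002   0.0013] delta to pre-pinch [ 0.0003 -0.001   0.0782]
```

View pics/z1.png

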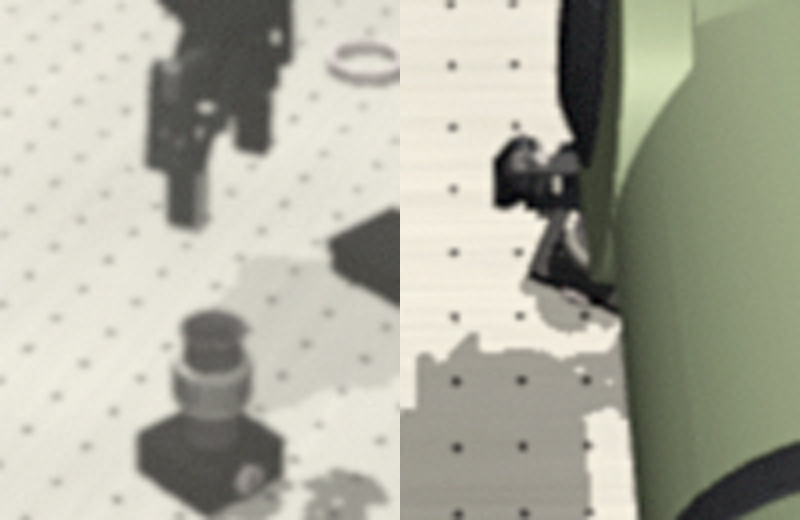

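The side view shows the open fingers straddling the coupler's axis: near tip about (357,187), far tip about (374,168). The top view is blocked by the arm. Now I'll descend and pinch.

>>> move_arm --jaw '[0, 0, 0, 0]' --dp '[[0, 0, 0.06], [0, 0, 0.06], [0, 0, 0.03], [0, 0, 0]]' --rotation '[[0, 0, 0], [0, 0, 0], [0, 0, 0], [0, 0, 0]]'

```text
clock: 2.82
position: [0.5189, -0.1248, 0.0629]
tool_rot: [-3.141, 0.002, 0.001]
force: [-0.0, -0.6, 1.5]
grip_width: 0.0854
```

>>> move_arm --jaw '[100, 110, 120, 150, 150, 150]' --dp '[[0, 0, 0], [0, 0, 0], [0, 0, 0], [0, 0, 0], [0, 0, 0], [0, 0, 0]]' --rotation '[[0, 0, 0], [0, 0, 0], [0, 0, 0], [0, 0, 0], [0, 0, 0], [0, 0, 0]]' --squeeze 40

```text
clock: 3.58
position: [0.5199, -0.1249, 0.0637]
tool_rot: [3.141, -0.001, 0.001]
force: [2.3, -5.5, 2.1]
grip_width: 0.0439
```

>>> move_arm --jaw '[150, 150, 150, 150, 150, 150]' --dp '[[0, 0, 0.005], [0, 0, 0.005], [0, 0, 0.005], [0, 0, 0.003], [0, 0, 0.001], [0, 0, 0]]' --rotation '[[0, 0, 0], [0, 0, 0], [0, 0, 0], [0, 0, 0], [0, 0, 0], [0, 0, 0]]'

```text
clock: 4.32
position: [0.5205, -0.1251, 0.0503]
tool_rot: [3.141, -0.003, 0.0]
force: [-7.4, -2.4, 46.9]
grip_width: 0.0444
```

>>> move_arm --jaw '[0, 0, 0, 0, 0]' --dp '[[0, 0, 0], [0, 0, 0], [0, 0, 0], [0, 0, 0], [0, 0, 0]]' --rotation '[[0, 0, 0], [0, 0, 0], [0, 0, 0], [0, 0, 0], [0, 0, 0]]'

```text
clock: 4.95
position: [0.5193, -0.1244, 0.048]
tool_rot: [-3.142, 0.0, 0.001]
force: [0.3, 0.4, -0.9]
grip_width: 0.0853
```

>>> move_arm --jaw '[0, 0, 0, 0, 0]' --dp '[[0, 0, -0.03], [0, 0, -0.06], [0, 0, -0.06], [0, 0, -0.06], [0, 0, 0]]' --rotation '[[0, 0, 0], [0, 0, 0], [0, 0, 0], [0, 0, 0], [0, 0, 0]]'

```text
clock: 5.58
position: [0.5208, -0.1247, 0.2194]
tool_rot: [3.141, -0.005, 0.001]
force: [0.3, 0.6, -0.2]
grip_width: 0.0856
```

```bash
python3 - <<'E'
from h import *
print(bot.observe()["position"],bot.observe()["tool_rot"],"delta to detector",delta((.4615,.1415,.22)))
s=grab_frame("side")
cv2.imwrite("pics/z2.png",cv2.convertScaleAbs(np.hstack([crop(s,330,190,65,75,6),crop(cv2.imread("pics/side0.png"),330,190,65,75,6)]),alpha=1.8))
E
```

```text
[ 0.5208 -0.1247  0.2194] [ 3.1407 -0.0055  0.0008] delta to detector [-0.0738 -0.3329 -0.0015]
```

View pics/z2.png

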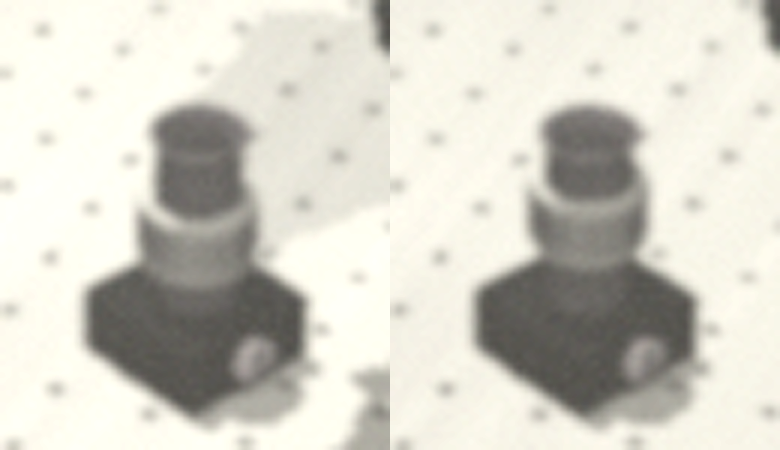

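The left crop (now) shows the sleeve about 3.4 px lower than at the start (right), roughly 9 mm, so it is held back. Now I go to the detector.

>>> move_arm --jaw '[0, 0, 0, 0, 0, 0, 0]' --dp '[[-0.0123, -0.0555, 0], [-0.0123, -0.0555, 0], [-0.0123, -0.0555, 0], [-0.0123, -0.0555, 0], [-0.0123, -0.0555, 0], [-0.0123, -0.0555, 0], [0, 0, 0]]' --rotation '[[0, 0, 0], [0, 0, 0], [0, 0, 0], [0, 0, 0], [0, 0, 0], [0, 0, 0], [0, 0, -0.007]]'

```text
clock: 6.5
position: [0.4586, 0.1448, 0.2151]
tool_rot: [-3.141, 0.002, 0.029]
force: [-0.4, -0.8, -0.4]
grip_width: 0.0854
```

>>> move_arm --jaw '[0, 0, 0, 0]' --dp '[[0, 0, 0.03], [0, 0, 0.03], [0, 0, 0], [0, 0, 0]]' --rotation '[[0, 0, 0], [0, 0, 0], [0, 0, 0], [0, 0, 0]]'

```text
clock: 7.0
position: [0.4602, 0.1415, 0.1684]
tool_rot: [3.142, 0.0, 0.023]
force: [-0.9, 0.4, 1.7]
grip_width: 0.0853
```

```bash
python3 - <<'E'
from h import *
print(bot.observe()["position"],bot.observe()["tool_rot"],"delta to detector",delta((.4615,.1415,.093)))
s=grab_frame("side");t=grab_frame("top")
cv2.imwrite("pics/z3.png",cv2.convertScaleAbs(np.hstack([crop(s,290,220,100,130,4),crop(t,190,220,100,130,4)]),alpha=1.6))
E
```

```text
[0.4602 0.1415 0.1684] [3.1415 0.0001 0.0226] delta to detector [0.0016 0.0001 0.0943]
```

View pics/z3.png

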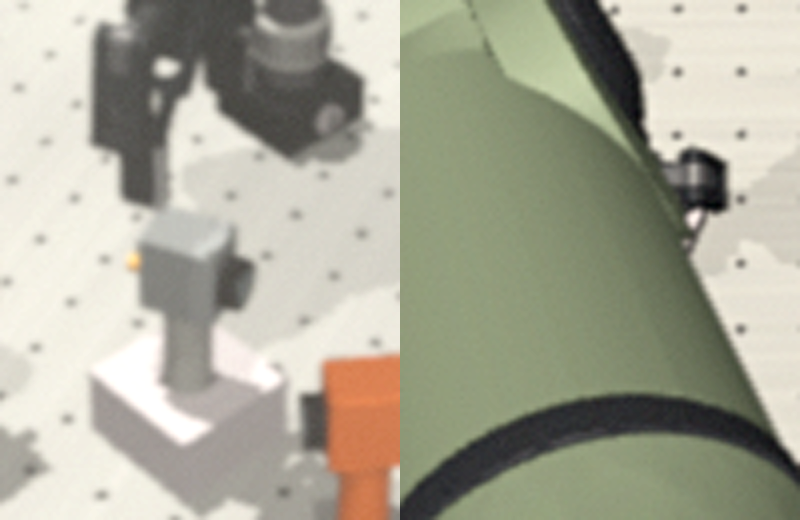

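>>> move_arm --jaw '[0, 0, 0, 0]' --dp '[[0.0008, 0, 0.045], [0.0008, 0, 0.045], [0, 0, 0.007], [0, 0, 0]]' --rotation '[[0, 0, 0], [0, 0, 0], [0, 0, 0], [0, 0, 0]]'

```text
clock: 7.6
position: [0.4617, 0.142, 0.0913]
tool_rot: [-3.141, -0.0, 0.023]
force: [0.5, 0.6, 0.2]
grip_width: 0.0855
```

>>> move_arm --jaw '[140, 150, 155, 160, 165, 170, 200, 200]' --dp '[[0, 0, 0], [0, 0, 0], [0, 0, 0], [0, 0, 0], [0, 0, 0], [0, 0, 0], [0, 0, 0], [0, 0, 0]]' --rotation '[[0, 0, 0], [0, 0, 0], [0, 0, 0], [0, 0, 0], [0, 0, 0], [0, 0, 0], [0, 0, 0], [0, 0, 0]]' --squeeze 40

```text
clock: 8.6
position: [0.4614, 0.142, 0.0907]
tool_rot: [-3.141, -0.0, 0.023]
force: [-0.6, 0.1, 6.4]
grip_width: 0.0296
```

```bash
python3 -c "
from h import *
print(bot.observe())"
```

```text
{'clock': 8.6, 'qpos': array([-0.2803,  0.5231, -0.1838,  2.0758,  0.1737,  0.5565, -2.1357]), 'qd': array([ 0.0004,  0.0002, -0.0027,  0.001 , -0.001 , -0.0011,  0.0017]), 'joint_efforts': array([  0.0656, -75.7987,  -0.5612, -21.8744,   0.1096,  -0.2809,
         0.0204]), 'position': array([0.4614, 0.142 , 0.0907]), 'tool_rot': array([-3.1414, -0.0003,  0.023 ]), 'force': array([-0.6453,  0.145 ,  6.4137]), 'moment': array([ 0.0189,  0.2484, -0.0501]), 'grip_width': 0.029624464270154974}
```

>>> move_arm --jaw '[200, 200, 200, 200, 200, 200, 200]' --dp '[[0, 0, -0.01], [0, 0, -0.02], [0, 0, -0.03], [0, 0, -0.04], [0, 0, -0.04], [0, 0, -0.016], [0, 0, 0]]' --rotation '[[0, 0, 0], [0, 0, 0], [0, 0, 0], [0, 0, 0], [0, 0, 0], [0, 0, 0], [0, 0, 0]]'

```text
clock: 9.48
position: [0.4614, 0.1419, 0.2155]
tool_rot: [-3.141, -0.001, 0.023]
force: [-0.6, 0.5, -3.0]
grip_width: 0.0296
```

```bash
python3 - <<'E'
from h import *
o=bot.observe();print(o["position"],o["tool_rot"],o["force"],"delta to coupler",delta((.5192,-.125,.2165)))
E
```

```text
[0.4614 0.1419 0.2155] [-3.1414 -0.0008  0.023 ] [-0.5541  0.4717 -2.9509] delta to coupler [ 0.0646  0.3352 -0.0013]
```

>>> move_arm --jaw '[200, 200, 200, 200, 200, 200, 200, 200, 200, 200]' --dp '[[0.004, 0.02, 0], [0.0081, 0.042, 0], [0.0081, 0.042, 0], [0.0081, 0.042, 0], [0.0081, 0.042, 0], [0.0081, 0.042, 0], [0.0081, 0.042, 0], [0.0081, 0.042, 0], [0.004, 0.0212, 0], [0, 0, 0]]' --rotation '[[0, 0, 0], [0, 0, 0], [0, 0, 0], [0, 0, 0], [0, 0, 0], [0, 0, 0], [0, 0, 0], [0, 0, 0], [0, 0, 0], [0, 0, 0]]'

```text
clock: 10.72
position: [0.5187, -0.1262, 0.2143]
tool_rot: [-3.142, 0.002, 0.021]
force: [0.5, 0.4, -3.4]
grip_width: 0.0298
```

```bash
python3 - <<'E'
from h import *
o=bot.observe();print(o["position"],o["tool_rot"],o["force"],"delta to coupler",delta((.5192,-.125,.2165)))
s=grab_frame("side");t=grab_frame("top");cv2.imwrite("pics/side4.png",s)
cv2.imwrite("pics/z4.png",cv2.convertScaleAbs(np.hstack([crop(s,330,140,66,100,6),crop(t,320,180,66,100,6)]),alpha=1.8))
E
```

```text
[ 0.5187 -0.1262  0.2143] [-3.1415  0.0016  0.0211] [ 0.5057  0.3756 -3.448 ] delta to coupler [ 0.0007 -0.0015 -0.0027]
```

View pics/z4.png

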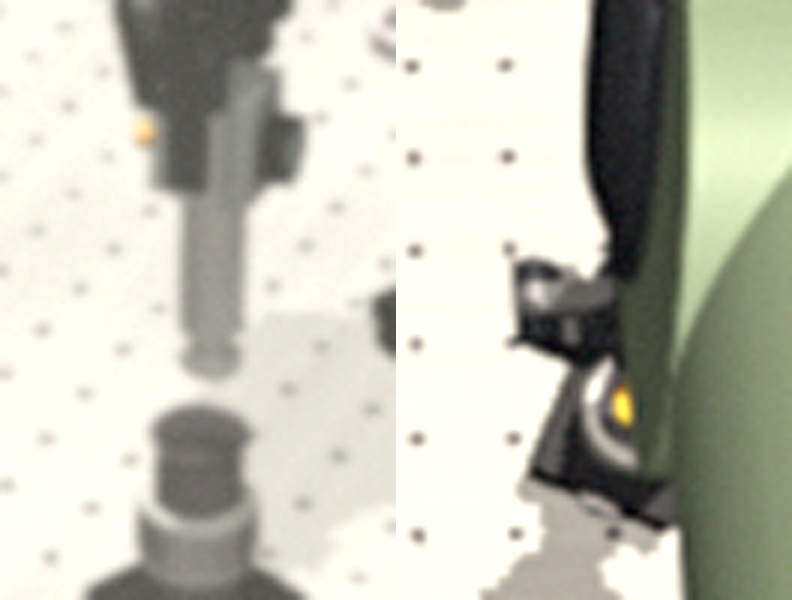

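```bash
python3 - <<'E'
from h import *
f=plane("side",(365.2,200.6),.1336);m=plane("side",(363.5,211.9),.105);print(f,m,f-m)
h=cv2.cvtColor(cv2.imread("pics/side4.png"),cv2.COLOR_BGR2GRAY)
print(h[176:206:2,355:377]);print(h[204:222,352:376])
E
```

```text
[ 0.519  -0.1308  0.1336] [ 0.5209 -0.1268  0.105 ] [-0.0018 -0.004   0.0286]
[[133 137 139 137 126 107  85  82  84  86  86  85  86  82  82  97 121 136
  140 140 139 139]
 [140 140 139 136 125 104  84  82  83  85  86  87  85  84  84  97 121 134
  139 139 138 140]
 [139 139 139 135 123 101  83  80  84  86  87  87  85  82  84 100 121 135
  138 139 139 140]
 [138 139 139 134 123  99  84  82  85  85  85  86  86  82  85 103 123 135
  140 139 140 138]
 [138 139 138 134 122  99  82  81  83  86  86  85  85  84  87 103 122 136
  140 140 140 139]
 [137 138 138 134 119  98  83  81  85  83  86  85  84  83  88 104 125 137
  139 132 130 133]
 [139 139 137 134 120  98  82  81  84  86  85  87  85  85  91 107 127 137
  136 129 124 131]
 [134 130 132 133 118  98  84  82  84  86  87  88  86  88  91 108 128 137
  138 139 139 140]
 [134 131 133 133 119  98  84  82  84  85  88  89  88  85  91 108 128 135
  136 130 129 130]
 [139 139 139 137 124 103  87  82  87  87  87  88  87  89  91 106 122 130
  129 127 127 127]
 [141 140 140 139 136 124 106  92  88  88  88  86  86  96 112 121 126 127
  127 128 128 127]
[... 1492 characters left out ...]
37 136 120  93  71  64  62  62  63  62  61  60  59  57  55  57  67
   89 112 124 126 126 126]
 [123 133 136 118  89  68  63  62  65  67  65  65  62  59  59  56  56  68
   91 114 124 126 127 126]
 [130 137 136 115  83  62  58  59  63  62  62  62  59  58  57  56  55  68
   93 115 125 126 126 128]
 [139 142 135 113  81  60  57  56  56  58  57  56  58  57  57  55  55  67
   94 116 125 128 128 128]
 [144 143 137 115  81  62  57  59  57  58  59  58  57  60  57  57  58  67
   92 115 125 127 128 128]
 [142 141 134 114  81  58  56  56  59  60  57  58  59  59  58  58  57  63
   85 107 119 126 129 128]
 [141 139 134 113  80  58  59  57  58  58  60  60  59  59  58  56  55  61
   73  93 112 122 127 128]]
```

>>> move_arm --jaw '[200, 200, 200, 200]' --dp '[[0.0028, -0.0013, 0], [0, 0, 0.005], [0, 0, 0], [0, 0, 0]]' --rotation '[[0, 0, 0], [0, 0, 0], [0, 0, 0], [0, 0, 0]]' --squeeze 28

```text
clock: 11.32
position: [0.5214, -0.1238, 0.2113]
tool_rot: [-3.142, 0.0, 0.023]
force: [-0.2, -0.7, -2.9]
grip_width: 0.029
```

```bash
python3 - <<'E'
from h import *
S=[grab_frame("side") for _ in range(4)];o=[]
for _ in range(4): grab_frame("side"); x=bot.observe(); o.append(np.r_[x["position"],x["force"]])
print(np.array(o),bot.observe()["tool_rot"],bot.observe()["clock"])
h=cv2.cvtColor(np.mean(S,0).astype(np.uint8),cv2.COLOR_BGR2GRAY)
for r in (178,190,193,198,201,210,211,212,219,221):
    row=h[r].astype(float); a=row[362:366].min()
    # half-level crossings against local background each side
    L=361;R=366
    hl=(a+row[348:353].mean())/2;hr=(a+row[376:381].mean())/2
    i=np.where(row[345:364]>hl)[0].max()+345; l=i+(row[i]-hl)/(row[i]-row[i+1])
    j=np.where(row[365:385]>hr)[0].min()+365; rr=j-(row[j]-hr)/(row[j]-row[j-1])
    print(r,round(l,2),round(rr,2),"mid",round((l+rr)/2,2),"w",round(rr-l,2))
for c in(363,364,365): print(c,h[196:216,c])
E
```

```text
[[ 0.5214 -0.1239  0.2114  0.0322 -0.5638 -2.5413]
 [ 0.5214 -0.1239  0.2113 -0.4365  0.3153 -2.6218]
 [ 0.5215 -0.1239  0.2113  0.6435 -0.1986 -2.8194]
 [ 0.5214 -0.1239  0.2113  0.1376 -0.0192 -3.6745]] [-3.1416 -0.      0.023 ] 11.725
178 358.08 368.79 mid 363.43 w 10.71
190 357.4 368.61 mid 363.01 w 11.21
193 357.68 368.55 mid 363.12 w 10.87
198 359.44 367.22 mid 363.33 w 7.79
201 358.3 368.1 mid 363.2 w 9.8
210 355.32 370.22 mid 362.77 w 14.9
211 354.9 370.94 mid 362.92 w 16.04
212 354.91 371.4 mid 363.16 w 16.49
219 355.44 369.97 mid 362.71 w 14.53
221 355.39 370.92 mid 363.16 w 15.54
363 [ 87  88  88  86  85  86  89  93 105 120 118  97  73  66  63  60  58  57
  58  60]
364 [ 86  88  87  85  85  86  89  93 104 119 119 100  77  66  64  60  58  57
  57  59]
365 [ 87  87  85  84  83  85  89  95 108 121 121 105  81  67  64  61  58  56
  56  58]
```

>>> move_arm --jaw '[200, 200, 200, 200, 200, 200, 200]' --dp '[[0.0002, 0.0014, 0.01], [0, 0, 0.01], [0, 0, 0.008], [0, 0, 0.003], [0, 0, 0.002], [0, 0, 0.002], [0, 0, 0]]' --rotation '[[0, 0, 0], [0, 0, 0], [0, 0, 0], [0, 0, 0], [0, 0, 0], [0, 0, 0], [0, 0, 0]]'

```text
clock: 12.6
position: [0.5216, -0.125, 0.1833]
tool_rot: [3.142, -0.0, 0.023]
force: [-0.7, 0.1, -2.4]
grip_width: 0.0298
```

```bash
cat > f.py <<'E'
from h import *
o=[]
for _ in range(4): grab_frame("side"); x=bot.observe(); o.append(np.r_[x["position"],x["force"],x["moment"]])
print(np.mean(o,0),bot.observe()["tool_rot"],bot.observe()["clock"],"foot below rim mm",(o[-1][2]-.0807-.105)*-1000)
E
python3 f.py
```

```text
[ 0.5217 -0.125   0.1834  0.0808 -0.0701 -2.9455  0.0086  0.0097  0.0024] [ 3.1416 -0.0002  0.023 ] 12.8 foot below rim mm 2.2828758968126555
```

>>> move_arm --jaw '[200, 200, 200]' --dp '[[0, 0, 0.0015], [0, 0, 0.0015], [0, 0, 0]]' --rotation '[[0, 0, 0], [0, 0, 0], [0, 0, 0]]'

```text
clock: 13.18
position: [0.5216, -0.125, 0.1808]
tool_rot: [-3.142, 0.0, 0.023]
force: [-0.0, 0.1, -2.2]
grip_width: 0.0296
```

>>> move_arm --jaw '[200, 200]' --dp '[[0, 0, 0.0015], [0, 0, 0]]' --rotation '[[0, 0, 0], [0, 0, 0]]'

```text
clock: 13.42
position: [0.5216, -0.125, 0.1796]
tool_rot: [-3.142, 0.0, 0.023]
force: [-0.6, 0.5, -3.4]
grip_width: 0.0294
```

```bash
python3 f.py
```

```text
[ 0.5216 -0.125   0.1797  0.0704 -0.1883 -2.8296  0.019  -0.0039 -0.0119] [ 3.1416 -0.0001  0.0231] 13.625 foot below rim mm 5.950822188555763
```

>>> move_arm --jaw '[200, 200, 200]' --dp '[[0, 0, 0.0012], [0, 0, 0.0012], [0, 0, 0]]' --rotation '[[0, 0, 0], [0, 0, 0], [0, 0, 0]]'

```text
clock: 14.0
position: [0.5216, -0.125, 0.1777]
tool_rot: [-3.142, 0.0, 0.023]
force: [0.9, 1.0, -3.0]
grip_width: 0.0299
```

```bash
python3 f.py
```

```text
[ 0.5216 -0.125   0.1778  0.1735 -0.5313 -2.8473  0.0118  0.0269  0.0062] [-3.1416 -0.      0.023 ] 14.2 foot below rim mm 7.904486015998039
```

>>> move_arm --jaw '[200, 200, 200, 200]' --dp '[[0, 0, 0.0015], [0, 0, 0.0015], [0, 0, 0.0015], [0, 0, 0]]' --rotation '[[0, 0, 0], [0, 0, 0], [0, 0, 0], [0, 0, 0]]'

```text
clock: 14.7
position: [0.5216, -0.125, 0.1741]
tool_rot: [-3.142, 0.0, 0.023]
force: [0.4, 0.8, -3.4]
grip_width: 0.0298
```

```bash
python3 f.py
```

```text
[ 0.5216 -0.125   0.1742  0.3601  0.051  -2.8025 -0.0046 -0.0167 -0.0092] [-3.1416 -0.      0.023 ] 14.9 foot below rim mm 11.499107204354889
```

>>> move_arm --jaw '[200, 200, 200, 200]' --dp '[[0, 0, 0.0015], [0, 0, 0.0015], [0, 0, 0.0015], [0, 0, 0]]' --rotation '[[0, 0, 0], [0, 0, 0], [0, 0, 0], [0, 0, 0]]'

```text
clock: 15.4
position: [0.5216, -0.125, 0.1705]
tool_rot: [-3.142, 0.0, 0.023]
force: [-0.5, -0.0, -3.4]
grip_width: 0.0292
```

```bash
python3 f.py
```

```text
[ 0.5216 -0.125   0.1706  0.038  -0.1068 -2.9167  0.0288  0.0091 -0.0032] [-3.1416 -0.      0.023 ] 15.6 foot below rim mm 15.102494067321185
```

>>> move_arm --jaw '[200, 200, 200, 200]' --dp '[[0, 0, 0.0015], [0, 0, 0.0015], [0, 0, 0.0015], [0, 0, 0]]' --rotation '[[0, 0, 0], [0, 0, 0], [0, 0, 0], [0, 0, 0]]'

```text
clock: 16.1
position: [0.5215, -0.125, 0.1669]
tool_rot: [-3.142, 0.0, 0.023]
force: [0.4, 0.4, -3.6]
grip_width: 0.0297
```

```bash
python3 f.py
```

```text
[ 0.5216 -0.125   0.167   0.0037 -0.2082 -3.2396  0.0016 -0.0018 -0.0001] [-3.1416  0.      0.0231] 16.3 foot below rim mm 18.70848713905772
```

>>> move_arm --jaw '[200, 200, 200, 200]' --dp '[[0, 0, 0.0012], [0, 0, 0.0012], [0, 0, 0.0012], [0, 0, 0]]' --rotation '[[0, 0, 0], [0, 0, 0], [0, 0, 0], [0, 0, 0]]'

```text
clock: 16.8
position: [0.5216, -0.125, 0.164]
tool_rot: [-3.142, 0.0, 0.023]
force: [-0.1, -0.1, -2.4]
grip_width: 0.0294
```

```bash
python3 f.py
```

```text
[ 0.5216 -0.125   0.1641  0.25   -0.0474 -3.014   0.0216 -0.0098  0.0072] [ 3.1416 -0.      0.023 ] 17.0 foot below rim mm 21.565272575195042
```

>>> move_arm --jaw '[200, 200, 200, 200]' --dp '[[0, 0, 0.0012], [0, 0, 0.0012], [0, 0, 0.0012], [0, 0, 0]]' --rotation '[[0, 0, 0], [0, 0, 0], [0, 0, 0], [0, 0, 0]]'

```text
clock: 17.5
position: [0.5216, -0.125, 0.1611]
tool_rot: [-3.142, 0.0, 0.023]
force: [-0.0, 0.4, -3.1]
grip_width: 0.0295
```

```bash
python3 f.py
```

```text
[ 0.5216 -0.125   0.1612  0.028  -0.0419 -3.4143 -0.0012 -0.023   0.0107] [ 3.1416 -0.      0.023 ] 17.7 foot below rim mm 24.44257932092485
```

>>> move_arm --jaw '[200, 200, 200, 200]' --dp '[[0, 0, 0.0012], [0, 0, 0.0012], [0, 0, 0.0012], [0, 0, 0]]' --rotation '[[0, 0, 0], [0, 0, 0], [0, 0, 0], [0, 0, 0]]'

```text
clock: 18.2
position: [0.5216, -0.125, 0.1582]
tool_rot: [-3.142, 0.0, 0.023]
force: [-0.2, 0.2, -3.5]
grip_width: 0.0294
```

```bash
python3 f.py
```

```text
[ 0.5216 -0.125   0.1583  0.1522 -0.078  -2.8012  0.029  -0.0374  0.003 ] [-3.1416 -0.      0.0231] 18.4 foot below rim mm 27.325097479825075
```

>>> move_arm --jaw '[200, 200, 200, 200]' --dp '[[0, 0, 0.0012], [0, 0, 0.0012], [0, 0, 0.0012], [0, 0, 0]]' --rotation '[[0, 0, 0], [0, 0, 0], [0, 0, 0], [0, 0, 0]]'

```text
clock: 18.9
position: [0.5217, -0.125, 0.1554]
tool_rot: [-3.142, -0.0, 0.023]
force: [0.5, -0.4, 1.1]
grip_width: 0.0292
```

```bash
python3 f.py
```

```text
[ 0.5217 -0.125   0.1554  0.0771  0.0419  0.3123 -0.0088 -0.0869 -0.0171] [-3.1416 -0.      0.023 ] 19.1 foot below rim mm 30.276028299060272
```

>>> move_arm --jaw '[200, 200, 200, 200, 200]' --dp '[[0, 0, 0.0012], [0, 0, 0.0012], [0, 0, 0.0012], [0, 0, 0.0012], [0, 0, 0]]' --rotation '[[0, 0, 0], [0, 0, 0], [0, 0, 0], [0, 0, 0], [0, 0, 0]]'

```text
clock: 19.73
position: [0.5216, -0.125, 0.1515]
tool_rot: [-3.142, 0.0, 0.023]
force: [0.3, 0.1, 2.1]
grip_width: 0.0295
```

```bash
python3 f.py
```

```text
[ 0.5216 -0.125   0.1515  0.3889 -0.5188  0.877  -0.0661 -0.1611  0.0098] [-3.1416  0.0001  0.0231] 19.925 foot below rim mm 34.13569794513683
```

>>> move_arm --jaw '[200, 200, 200, 200, 200]' --dp '[[0, 0, 0.0012], [0, 0, 0.0012], [0, 0, 0.0012], [0, 0, 0.0012], [0, 0, 0]]' --rotation '[[0, 0, 0], [0, 0, 0], [0, 0, 0], [0, 0, 0], [0, 0, 0]]'

```text
clock: 20.55
position: [0.5217, -0.125, 0.1478]
tool_rot: [3.142, -0.0, 0.023]
force: [-0.3, -0.4, 2.9]
grip_width: 0.0296
```

```bash
python3 f.py
```

```text
[ 0.5216 -0.125   0.1478  0.9229 -0.0893  3.0733 -0.0112 -0.0848  0.0132] [ 3.1416 -0.      0.023 ] 20.75 foot below rim mm 37.943509254931186
```

>>> move_arm --jaw '[200, 200, 200, 200]' --dp '[[0, 0, 0.001], [0, 0, 0.001], [0, 0, 0.001], [0, 0, 0]]' --rotation '[[0, 0, 0], [0, 0, 0], [0, 0, 0], [0, 0, 0]]'

```text
clock: 21.25
position: [0.5216, -0.125, 0.1454]
tool_rot: [3.142, -0.0, 0.023]
force: [-0.8, -0.2, 4.8]
grip_width: 0.0296
```

```bash
python3 f.py
```

```text
[ 0.5217 -0.125   0.1454  0.4929  0.1395  4.3751 -0.0013 -0.0304 -0.0033] [-3.1416 -0.0001  0.0231] 21.45 foot below rim mm 40.28031166074091
```

>>> move_arm --jaw '[200, 200, 200]' --dp '[[0, 0, 0.001], [0, 0, 0.001], [0, 0, 0]]' --rotation '[[0, 0, 0], [0, 0, 0], [0, 0, 0]]'

```text
clock: 21.82
position: [0.5217, -0.125, 0.1438]
tool_rot: [-3.142, -0.0, 0.023]
force: [-0.1, 0.8, 5.1]
grip_width: 0.0296
```

```bash
python3 f.py
```

```text
[ 0.5216 -0.125   0.1438  0.1651 -0.0994  5.3083 -0.0098 -0.0348  0.004 ] [ 3.1416 -0.0001  0.023 ] 22.025 foot below rim mm 41.89767499531828
```

Axial force is about 8 N. I'll go on in 0.5 mm steps.

>>> move_arm --jaw '[200, 200, 200]' --dp '[[0, 0, 0.0006], [0, 0, 0.0006], [0, 0, 0]]' --rotation '[[0, 0, 0], [0, 0, 0], [0, 0, 0]]'

```text
clock: 22.4
position: [0.5215, -0.125, 0.1426]
tool_rot: [-3.142, 0.0, 0.023]
force: [1.7, -1.1, -4.2]
grip_width: 0.0296
```

```bash
python3 f.py
```

```text
[ 0.5214 -0.125   0.1425  1.9152 -0.4279 -5.5094 -0.2098 -0.5634 -0.0067] [-3.1415  0.0005  0.023 ] 22.6 foot below rim mm 43.24588911363682
```

>>> move_arm --jaw '[200, 200]' --dp '[[0, 0, 0.0006], [0, 0, 0]]' --rotation '[[0, 0, 0], [0, 0, 0]]'

```text
clock: 22.85
position: [0.5216, -0.125, 0.1424]
tool_rot: [-3.142, 0.0, 0.023]
force: [0.0, -0.6, -0.3]
grip_width: 0.0297
```

```bash
python3 f.py
```

```text
[ 0.5216 -0.125   0.1424  0.7133 -0.2155 -0.2259 -0.0853 -0.2089 -0.0088] [-3.1416  0.      0.0231] 23.05 foot below rim mm 43.33622942412031
```

The axial force fell sharply at about 43 mm, which looks like the click. I'll check the sleeve before letting go.

```bash
python3 - <<'E'
from h import *
s=grab_frame("side")
cv2.imwrite("pics/z5.png",cv2.convertScaleAbs(np.hstack([crop(s,330,160,65,100,6),crop(cv2.imread("pics/side4.png"),330,160,65,100,6)]),alpha=1.8))
E
```

```text
(no output)
```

View pics/z5.png

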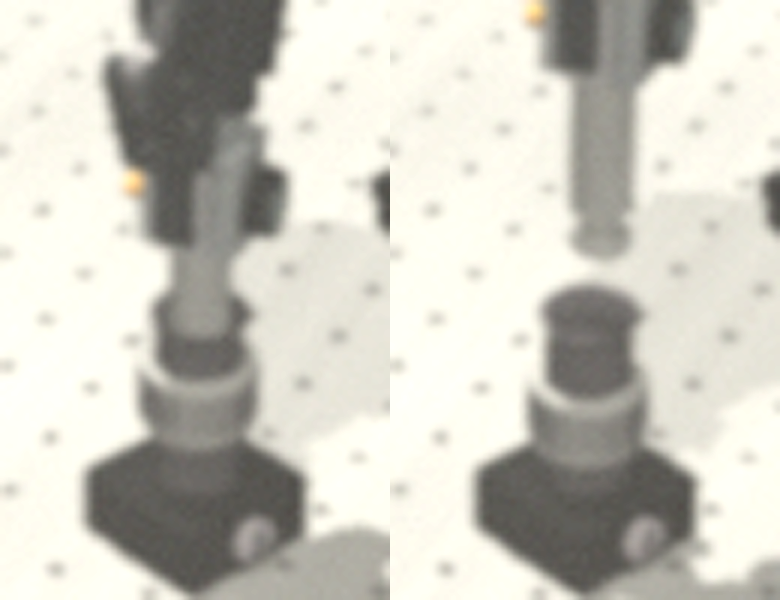

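The left crop shows the sleeve about 20 crop px (9 mm) higher than when held back (right), so it has sprung forward with the post in the mouth. Now I release and retreat.

>>> move_arm --jaw '[150, 100, 50, 0, 0, 0]' --dp '[[0, 0, 0], [0, 0, 0], [0, 0, 0], [0, 0, 0], [0, 0, 0], [0, 0, 0]]' --rotation '[[0, 0, 0], [0, 0, 0], [0, 0, 0], [0, 0, 0], [0, 0, 0], [0, 0, 0]]'

```text
clock: 23.85
position: [0.5216, -0.125, 0.1424]
tool_rot: [-3.142, 0.0, 0.023]
force: [0.2, -0.8, -0.2]
grip_width: 0.0853
```

>>> move_arm --jaw '[0, 0, 0, 0, 0, 0, 0]' --dp '[[0, 0, -0.04], [0, 0, -0.05], [0, 0, -0.05], [0, 0, -0.05], [-0.02, 0.06, 0], [-0.02, 0.06, 0], [0, 0, 0]]' --rotation '[[0, 0, 0], [0, 0, 0], [0, 0, 0], [0, 0, 0], [0, 0, 0], [0, 0, 0], [0, 0, 0]]'

```text
clock: 24.72
position: [0.4903, -0.2254, 0.2944]
tool_rot: [3.14, 0.0, 0.018]
force: [1.0, -0.5, -1.0]
grip_width: 0.0856
```

```bash
python3 - <<'E'
from h import *
print(bot.observe()["position"],bot.observe()["force"],bot.observe()["clock"])
s=grab_frame("side");t=grab_frame("top")
a=cv2.resize(s[100:460,190:470],None,fx=1.4,fy=1.4);b=cv2.resize(crop(s,325,160,72,100,5),(0,0),fx=1.008,fy=1.008)
b=cv2.resize(b,(363,504));cv2.imwrite("pics/z6.png",cv2.convertScaleAbs(np.hstack([a,b]),alpha=1.6))
E
```

```text
[ 0.4903 -0.2254  0.2944] [ 1.0108 -0.5089 -1.0499] 24.725
```

View pics/z6.png

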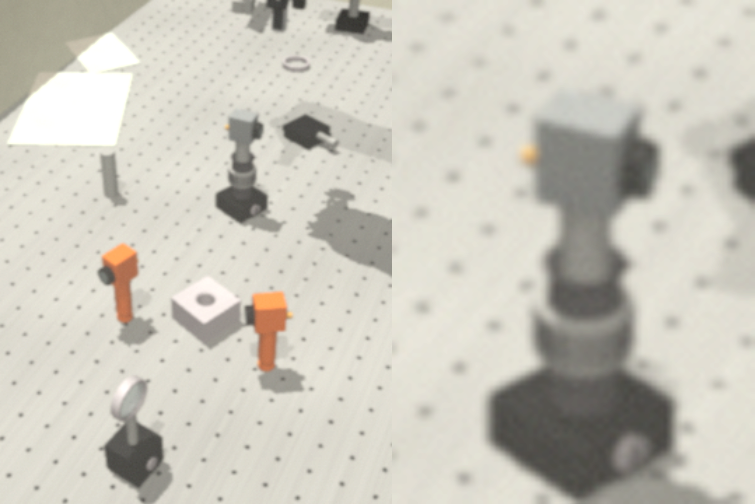

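The detector stands upright in the coupler with the sleeve forward, the parking block is empty, and the lens, rod and stage stand where they were. I'll hand it in.

```bash
python3 - <<'E'
from h import *
from workcell import workorder
for _ in range(4): grab_frame("side")
print(bot.observe()["clock"],abs(bot.observe()["qd"]).max(),workorder.job_done())
E
```

```text
the job is handed in; nothing more can be done
25.025 0.0021268210374019267 None
```

The detector is locked in the coupler and the job is handed in at about 25 s; the interface gave no verdict.

- **Sleeve:** I pulled it about 13.4 mm down to its stop and let go. The picture afterwards showed it staying back by about 9 mm.
- **Insertion:** I lifted the detector out of its block and lowered the post slowly into the mouth. There was no side force. The plunger touched between about 27 and 30 mm below the rim.
- **Click:** It came at about 43 mm, at roughly 8 N of push.
- **Last checks:** The final picture shows the sleeve forward, the detector upright and released, and the hand clear. Lens, rod and stage look undisturbed by eye; I did not measure their positions again.

**Disagreement:** The two cameras differed by up to about 5 mm on where the mouth was. I settled it with where the gripper centred on the sleeve and a comparison of the post's foot with the mouth. The free entry bore that out.

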